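# Lids back on the seasoning pots

## Robot

A 6-joint arm with a two-finger parallel gripper is mounted at the origin on the work surface. World frame = base frame: x ahead of the robot, y to its left, z up, the work surface at z = 0. Lengths are in mm, angles in rad, forces in N, time in s.
With the tool pointing down it reaches from about 300 to 775 mm from the base axis. Payload 14.6 kg.
Tool frame: the origin (TCP) lies between the finger pads; the fingertips stand 19 mm ahead of it and the grasp point (between the pads) is the TCP (manip.tcp_to_tips is the distance from the TCP to the fingertips, in mm); x points along the fingers, z is the direction in which the jaws open and shut, and the axes are right-handed (so a half turn about x gives the same grasp; the last joint's range is limited). The gripper opens to 94 mm and grips with 3 to 60 N. Pads are 16 mm wide; open, the fingers measure 119 mm over their backs; the gripper's body (75 mm by 177 mm) begins 78 mm behind the grasp point.
Start: joints at [1.232, 0.3, 1.521, -0, 1.321, -0.067], TCP at [147.654, 529.8, 200.346] pointing down, gripper open.
Joint ranges: [-3.03, 3.03], [-0.79, 2.21], [0.23, 2.52], [-1.04, 4.18], [0, 3.07], [-2.55, 2.55]. Speed limits (rad/s): [2.22, 2.22, 2.57, 3.14, 3.14, 3.14].

## Interface

Orientations are given as [roll, pitch, yaw] about the fixed x, y, z axes, in that order (R = Rz(yaw) Ry(pitch) Rx(roll)).
In Python, from cell import manip gives the robot as it stands.
- The arm moves only by the tool jog_arm, never from a script. Its argument "moves" is a list that holds one entry, the list of rows, each a list of 6 numbers: the shift along the world's x, y, z in mm, then the turn, a rotation vector about the world's x, y, z in degrees. In form: [[[dx, dy, dz, wx, wy, wz], ...]]. A call has 1 to 5 rows; each row shifts and turns the pose as measured when the row begins; what a row does not reach is not made up. A row lasts 1/10 s, in which the tool goes at most 50 mm and 8.59 degrees, less where a joint would pass 70% of its speed; a pose out of reach is approached as far as the arm can. A call is refused whole if a number of a shift passes 50 or a number of a turn 8.59, either way. A call with a gripper value outside its range is refused whole. "gripper" is the opening, from -1 (shut) to 1 (fully open), set as the call begins (left out, the last holds). The fingers move at their own pace and stop on an object; "squeeze" is the grip in N (left out, the last holds). Time passes only in rows, so rows that do not move let the fingers close. It gives the time, the measured TCP pose, the force and the opening at its end, in the units of the state.
- manip.read_state(): the state, without advancing time (a new reading comes with each control period).
- manip.camera(name): name is "scene" or "top"; returns (picture, depth): 384x512x3 uint8, blue, green, red; 384x512 float32, mm along the optical axis (not along the pixel's ray), 0 where there is no reading.
- manip.camera_params(name): a dict with "fx", "fy", "cx", "cy" (pixels), "dist" ([k1, k2, p1, p2, k3] as OpenCV has them; the pictures are not rectified), "rvec" (rotation vector, rad) and "tvec" (3), from world to camera coordinates, as OpenCV has them. Camera axes: x right, y down, z forward; pixel columns grow to the right and rows downward; lengths in mm; the calibration is good to about 2 mm. A picture is of the moment at which its call begins. camera_params takes no time and is no camera call.
- manip.sign_off(): hands the job in, once; it reports no verdict.
The state is a dict: "clock": time; "joints": joint angles; "qd": joint speeds; "effort": joint torques, N m; "eef_pos": TCP position; "eef_rot": TCP orientation; "wrist_force": force on the tool from outside, world axes, zero at the start; "moment": the same for the moment, N m; "finger_gap": finger opening in mm.
Only numpy, scipy, OpenCV 4.12 (cv2) and the standard library are available. Lean on these libraries where they do the work, as an engineer would, in place of code of your own. Each camera call takes 0.05 s, during which the arm holds its last target. There are 200 camera calls.

## Task

The seasoning pots have been washed and their lids are lying about among them: put each of the four lids on the pot it belongs to, seated flat and fully home. Set the lids down rather than dropping them, leave the pots standing where they are, and do not push the ramekin or the timer aside.

Things in the scene. Friction and masses are not known exactly. Their poses are not given: they have to be found in the camera images.
- pot_large: Large round open stainless seasoning pot, 120 mm outside diameter, 60 mm tall, wall and floor 3 mm. Origin: centre of its underside; z up. Stands on the table, open side up, loose, about 0.25 kg. Its own lid is seated when the lid's origin is 53 mm above this origin.
- lid_large: Stainless lid of the large round pot: round plate 132 mm across, 3 mm thick, over a round step 100 mm across, 7 mm deep, that drops into the pot's 114 mm mouth. Round black knob at its centre, 27 mm tall, 22 mm wide from 12 to 24 mm above the plate. Origin: centre of the step's underside (plate top 10 mm, handle top 37 mm above it), z up. Lies upright on the table, 0.1 kg.
- pot_small: Small round open stainless seasoning pot, 84 mm outside diameter, 50 mm tall, wall and floor 3 mm. Origin: centre of its underside; z up. Stands on the table, open side up, loose, about 0.25 kg. Its own lid is seated when the lid's origin is 43 mm above this origin.
- lid_small: Stainless lid of the small round pot: round plate 96 mm across, 3 mm thick, over a round step 64 mm across, 7 mm deep, that drops into the pot's 78 mm mouth. Round black knob at its centre, 27 mm tall, 22 mm wide from 12 to 24 mm above the plate. Origin: centre of the step's underside (plate top 10 mm, handle top 37 mm above it), z up. Lies upright on the table, 0.1 kg.
- pot_square: Square open stainless seasoning pot, 100 x 100 mm outside, 55 mm tall, wall and floor 3 mm; sides along its own x and y. Origin: centre of its underside; z up. Stands on the table, open side up, loose, about 0.25 kg. Its own lid is seated when the lid's origin is 48 mm above this origin.
- lid_square: Stainless lid of the square pot: plate 112 x 112 mm, 3 mm thick, over a step 80 x 80 mm, 7 mm deep, that drops into the pot's 94 x 94 mm mouth (any quarter turn). Black bar handle across its centre along own x: 54 mm long, 14 mm wide, 13 to 27 mm above the plate. Origin: centre of the step's underside (plate top 10 mm, handle top 37 mm above it), z up. Lies upright on the table, 0.1 kg.
- pot_oblong: Oblong open stainless seasoning pot, 124 mm (its own x) by 76 mm (its own y) outside, 50 mm tall, wall and floor 3 mm. Origin: centre of its underside; z up. Stands on the table, open side up, loose, about 0.25 kg. Its own lid is seated when the lid's origin is 43 mm above this origin.
- lid_oblong: Stainless lid of the oblong pot: plate 136 (own x) x 88 mm, 3 mm thick, over a step 104 x 56 mm, 7 mm deep, that drops into the pot's 118 x 70 mm mouth (half turn fits too). Black bar handle across its centre along own x: 54 mm long, 14 mm wide, 13 to 27 mm above the plate. Origin: centre of the step's underside (plate top 10 mm, handle top 37 mm above it), z up. Lies upright on the table, 0.1 kg.
- ramekin: Bystander: small white ceramic ramekin, about 70 mm across and 42 mm tall, standing among the pots. Origin: centre of its underside.
- timer: Bystander: round white kitchen timer lying face up among the pots, 64 mm across, 34 mm tall with its black grip bar. Origin: centre of its underside.
Not all that is in view belongs to the job. Leave any green look-alike of the lid_oblong alone.

How it is judged:
By the outcome, as a careful person would: the job done as asked, in the order asked, and still so for the second after the job is handed in, with the robot touching nothing.
It also fails if it takes over 120 s, if anything falls off the work surface, if the arm or the gripper's body presses on something with over 40 N, if the wrist force passes 120 N, or if a joint passes its speed limit or range.

## Working session

There is one attempt and no reset: what is moved stays moved. The work goes in short steps, Python scripts to look and compute and a tool call to move; the robot and the scene stay as the last step left them, time stands still between calls to the robot, and variables do not carry over. Pictures are saved under pics/ and viewed, about 12 in all and at most 16, crops included, and the job is handed in when it is done.

Besides the shell and the picture viewer there is one more tool, called after "Emit:" as a command line: name --argument value ..., lists and objects as JSON in quotes. jog_arm: Moves the arm, as the interface text tells. Its arguments: {"type":"object","properties":{"moves":{"type":"array","items":{"type":"array","items":{"type":"array","items":{"type":"number"}}}},"gripper":{"type":"number"},"squeeze":{"type":"number"}},"required":["moves"]}

```bash
mkdir -p pics; ls
cat > h.py <<'E'
import sys; sys.path.insert(0,'.')
from cell import manip
import numpy as np, cv2
def snap(n):
    im,d=manip.camera(n); np.savez(f'{n}.npz',im=im,d=d); return im,d
def load(n):
    z=np.load(f'{n}.npz'); return z['im'],z['d']
def cam(n):
    p=manip.camera_params(n); K=np.array([[p['fx'],0,p['cx']],[0,p['fy'],p['cy']],[0,0,1.]])
    return K,np.array(p['dist'],float),cv2.Rodrigues(np.array(p['rvec'],float))[0],np.array(p['tvec'],float).reshape(3)
def onplane(n,uv,z):
    K,D,R,t=cam(n); q=cv2.undistortPoints(np.array(uv,float).reshape(-1,1,2),K,D).reshape(-1,2)
    r=np.c_[q,np.ones(len(q))]@R; c=-R.T@t
    return c+r*((z-c[2])/r[:,2])[:,None]
def cloud(n,d):
    K,D,R,t=cam(n); v,u=np.mgrid[:384,:512]; 
    q=cv2.undistortPoints(np.stack([u,v],-1).reshape(-1,1,2).astype(float),K,D).reshape(-1,2)
    P=np.c_[q,np.ones(len(q))]*d.reshape(-1,1)
    return ((P-t)@R).reshape(384,512,3)
E
python3 - <<'E'
from h import *
for n in('top','scene'):
    im,d=snap(n); cv2.imwrite(f'pics/{n}0.png',cv2.resize(im,(800,600),interpolation=cv2.INTER_CUBIC))
    K,D,R,t=cam(n); print(n,-R.T@t,K[0,0])
print(manip.read_state())
E
```

```text
pics
top [ 325.27387754    6.39653157 1255.20494424] 399.1236835084009
scene [1424.57101416 -388.29589853  938.23858748] 418.28392467260096
{'clock': 0.1, 'joints': array([ 1.23239914e+00,  3.00417196e-01,  1.52152076e+00, -4.56669238e-05,
        1.32070411e+00, -6.65917522e-02]), 'qd': array([-1.84923384e-05, -1.43149053e-03, -1.39512665e-03,  8.77361422e-04,
       -1.04198299e-03, -8.56359630e-04]), 'effort': array([ 1.42602825e-03, -5.32644010e+01, -3.53287446e+01,  7.09431502e-02,
        2.34705338e-02, -5.36110463e-05]), 'eef_pos': array([147.58805292, 529.57455939, 199.84141776]), 'eef_rot': array([ 3.1171272 ,  1.56974598, -1.86705589]), 'wrist_force': array([-0.01756684, -0.94782256, -0.24746919]), 'moment': array([-0.03255903,  0.04920549,  0.04830479]), 'finger_gap': 93.99331615423574}
```

View pics/top0.png

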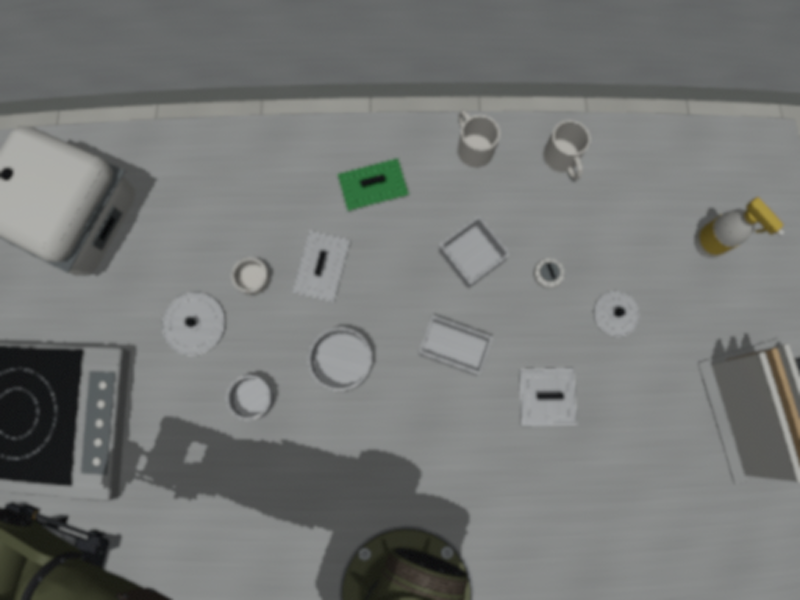

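View pics/scene0.png

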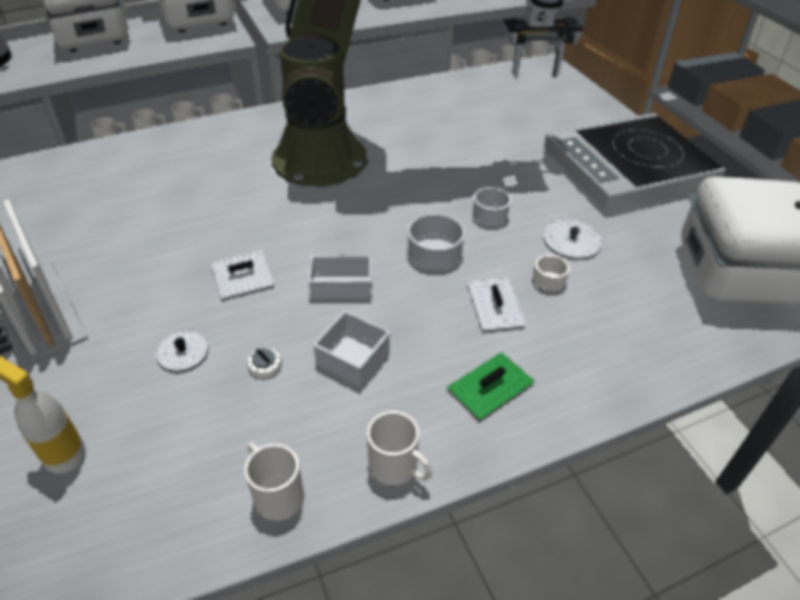

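The top view (800x600) shows the large lid at (193,323), the oblong lid at (321,266), the small lid at (617,313) and the square lid at (549,396). The pots are large (342,358), small (251,397), square (473,252) and oblong (456,344). The ramekin is at (251,275), the timer at (549,271) and the green decoy at (373,184). The scene view agrees.

```bash
cat > meas.py <<'E'
from h import *
items=dict(lid_large=(193,323,75,8),lid_oblong=(321,266,80,8),lid_small=(617,313,58,8),lid_square=(549,396,85,8),
 pot_large=(342,358,75,60),pot_small=(251,397,55,50),pot_square=(473,252,82,55),pot_oblong=(456,344,82,50),ramekin=(251,275,48,42),timer=(549,271,40,20))
im,d=load('top'); C=cloud('top',d)
for n,(u,v,r,h) in items.items():
    lid='lid' in n
    c=onplane('top',[(u*.64,v*.64)],10 if lid else h)[0]
    m=(np.hypot(C[...,0]-c[0],C[...,1]-c[1])<r)&(d>0)
    P=C[m]; z=P[:,2]
    hi=P[(z>5)&(z<18)] if lid else P[z>h-9]
    if len(hi)<5: print(n,c,'few',len(hi),np.percentile(z,[1,50,99]));continue
    (a,b),s,ang=cv2.minAreaRect(hi[:,:2].astype(np.float32))
    cc,rr=cv2.minEnclosingCircle(hi[:,:2].astype(np.float32))
    s_=f"{n:10s} seed {c[:2].round(0)} n{len(hi)} zmed {np.median(hi[:,2]):.1f} rect ({a:.1f},{b:.1f}) {np.round(s,0)} ang {ang:.1f} circ {np.round(cc,1)} r{rr:.1f}"
    if lid:
        k=P[(z>24)]; g=cv2.cvtColor(im,cv2.COLOR_BGR2GRAY)
        mk=m&(g<60); v_,u_=np.where(mk)
        Q=onplane('top',np.c_[u_,v_],37 )[:,:2].astype(np.float32)
        (a,b),s,ang=cv2.minAreaRect(Q); s_+=f"\n    black n{len(Q)} mean {Q.mean(0).round(1)} rect {a:.1f},{b:.1f} {np.round(s,0)} {ang:.1f}; depthhi n{len(k)} {k[:,:2].mean(0).round(1) if len(k) else ''} z{k[:,2].max() if len(k) else 0:.0f}"
    print(s_)
E
python3 meas.py
python3 - <<'E'
from h import *
im,d=load('top'); cr=im[135:290,95:265]; cv2.imwrite('pics/cL.png',cv2.resize(cr,None,fx=4,fy=3.8,interpolation=cv2.INTER_CUBIC)[:600,:800])
cv2.imwrite('pics/cA.png',cv2.resize(im[130:280,95:265],None,fx=4,fy=4,interpolation=cv2.INTER_CUBIC))
cv2.imwrite('pics/cB.png',cv2.resize(im[130:280,255:425],None,fx=4,fy=4,interpolation=cv2.INTER_CUBIC))
E
```

```text
lid_large  seed [532. 428.] n1246 zmed 10.8 rect (533.2,430.4) [134. 135.] ang 63.8 circ [533.3 432.3] r71.3
    black n22 mean [531.5 425.1] rect 531.5,425.8 [17. 10.] 89.4; depthhi n43 [532.2 427.5] z42
lid_oblong seed [648. 165.] n1036 zmed 10.5 rect (647.8,160.2) [145. 138.] ang 76.5 circ [648.2 165.4] r79.5
    black n45 mean [648.6 163.7] rect 648.7,163.4 [10. 47.] 75.2; depthhi n77 [648.9 164. ] z41
lid_small  seed [ 540. -445.] n624 zmed 10.3 rect (539.4,-443.1) [96. 98.] ang 0.2 circ [ 543.4 -447.1] r53.6
    black n22 mean [ 539.3 -438.7] rect 539.6,-438.9 [14. 13.] 89.0; depthhi n46 [ 539.6 -441. ] z43
lid_square seed [ 374. -292.] n1215 zmed 10.4 rect (376.6,-294.6) [138. 162.] ang 88.5 circ [ 375.5 -294.5] r83.3
    black n46 mean [ 374.5 -286.7] rect 374.6,-285.7 [47.  6.] 88.5; depthhi n68 [ 373.  -287.2] z43
pot_large  seed [452. 116.] n220 zmed 59.8 rect (453.2,122.1) [121. 121.] ang 89.0 circ [453.2 121.5] r62.0
pot_small  seed [379. 293.] n152 zmed 50.2 rect (379.3,301.5) [84. 84.] ang 26.8 circ [378.4 300.8] r45.0
pot_square seed [ 661. -144.] n217 zmed 53.9 rect (668.4,-146.6) [104. 103.] ang 35.0 circ [ 669.9 -146. ] r70.0
pot_oblong seed [ 477. -105.] n226 zmed 50.1 rect (478.0,-103.4) [126.  80.] ang 68.2 circ [ 478.1 -103.3] r72.5
ramekin    seed [623. 303.] n127 zmed 41.7 rect (625.0,307.8) [68. 68.] ang 28.8 circ [624.9 308.4] r35.3
timer      seed [ 629. -305.] n271 zmed 22.0 rect (626.5,-304.4) [60. 56.] ang 87.4 circ [ 627.4 -305.5] r31.3
```

View pics/cA.png

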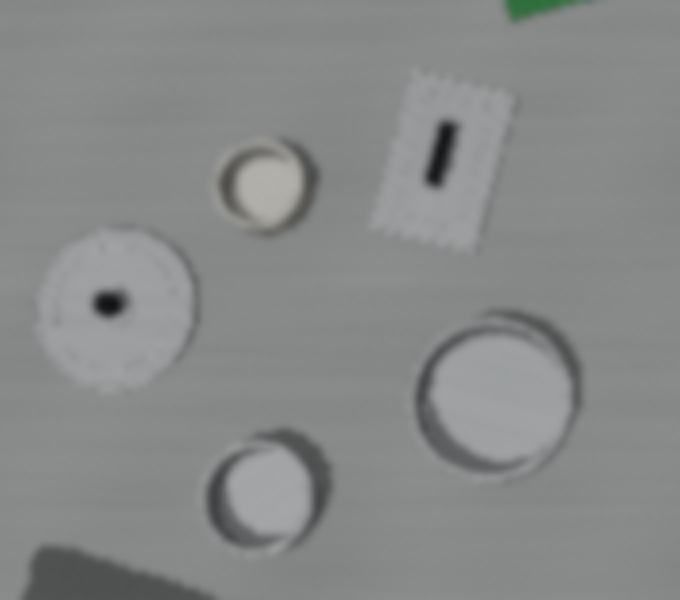

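View pics/cB.png

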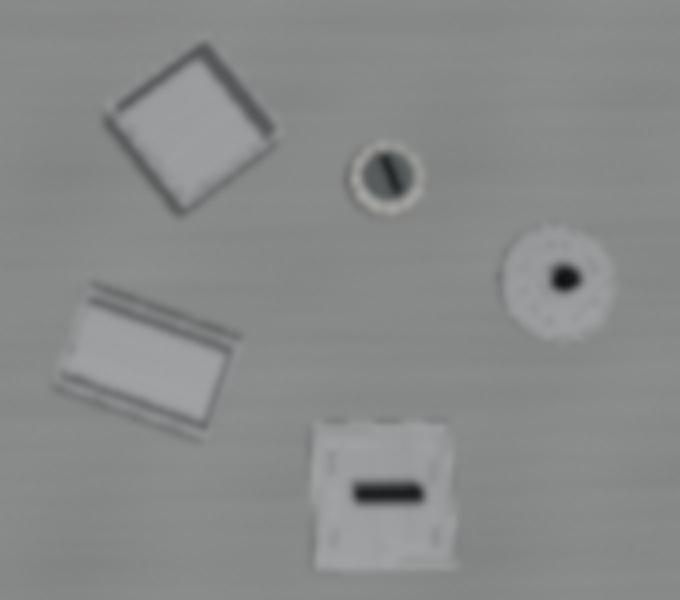

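Emit:
jog_arm --moves '[[[45,-14,0,0,0,0],[45,-14,0,0,0,0],[45,-14,0,0,0,0],[45,-14,0,0,0,0],[45,-14,0,0,0,0]]]' --gripper 0.2 --squeeze 25

```text
clock: 0.6
eef_pos: [374.5, 457.7, 198.6]
eef_rot: [2.674, 1.567, -2.301]
wrist_force: [-0.6, 0.3, 0.5]
finger_gap: 58.8
```

Emit:
jog_arm --moves '[[[45,-8,-15,0,0,0],[45,-8,-15,0,0,0],[40,-6,-15,0,0,0],[20,-4,-15,0,0,0],[0,0,0,0,0,0]]]'

```text
clock: 1.1
eef_pos: [534.9, 425.6, 133.8]
eef_rot: [2.599, 1.565, -2.381]
wrist_force: [-0.6, -1.1, -0.0]
finger_gap: 56.4
```

Emit:
jog_arm --moves '[[[-2,4,-40,0,0,0],[0,0,-35,0,0,0],[0,0,-18,0,0,0],[0,0,-6,0,0,0],[0,0,0,0,0,0]]]'

```text
clock: 1.6
eef_pos: [530.4, 430.9, 33.6]
eef_rot: [2.533, 1.566, -2.447]
wrist_force: [0.6, 0.1, 0.8]
finger_gap: 56.3
```

```bash
cat > v.py <<'E'
import sys; from h import *
nm,x,y,z=sys.argv[1],*map(float,sys.argv[2:5]); hw=int(sys.argv[5]) if len(sys.argv)>5 else 45
im,d=snap('scene'); K,D,R,t=cam('scene'); u,v=cv2.projectPoints(np.array([[x,y,z]]),cv2.Rodrigues(R)[0],t,K,D)[0].reshape(2).astype(int)
c=im[max(0,v-hw):v+hw,max(0,u-hw):u+hw]; print(u,v,c.shape)
cv2.imwrite(f'pics/{nm}.png',cv2.resize(c,(560,int(560*c.shape[0]/c.shape[1])),interpolation=cv2.INTER_CUBIC)); s=manip.read_state(); print(s['eef_pos'],s['wrist_force'])
E
python3 v.py g1 532 430 40
```

```text
368 144 (90, 90, 3)
[530.64572376 431.14545614  34.30574114] [ 0.23838824  0.12540579 -0.37170408]
```

View pics/g1.png

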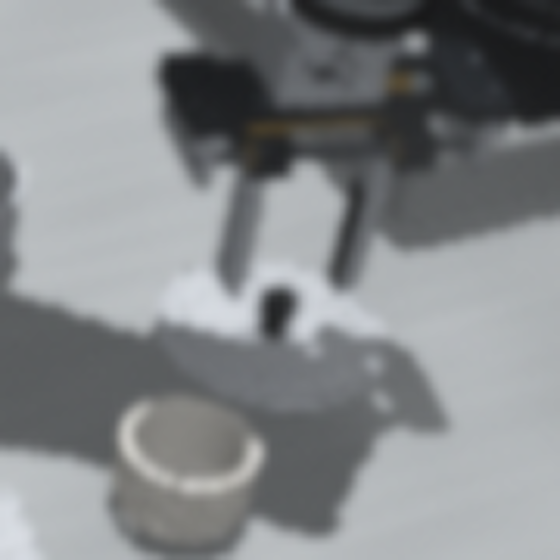

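The view shows the knob at (278,310), roughly between the fingers at (235,285) and (345,280). The fingertips blend into the bright plate, so I'll check with depth.

Run:
```python
from h import *
im,d=load('scene'); C=cloud('scene',d); m=(d>0)&(np.hypot(C[...,0]-532,C[...,1]-430)<60)
g=im.max(2)
for lo,hi in((7,14),(16,24),(24,32),(32,42),(42,60),(60,80)):
    k=m&(C[...,2]>lo)&(C[...,2]<hi); P=C[k]; b=g[k]
    for nm,s in(('dark',b<70),('light',b>=70)):
        q=P[s]
        if len(q): print(lo,hi,nm,len(q),'mean',q[:,:2].mean(0).round(0),'y',np.percentile(q[:,1],[5,25,50,75,95]).round(0),'x',np.percentile(q[:,0],[5,50,95]).round(0))
```

```text
7 14 dark 1 mean [537. 422.] y [422. 422. 422. 422. 422.] x [537. 537. 537.]
7 14 light 434 mean [536. 427.] y [381. 402. 425. 454. 476.] x [488. 538. 580.]
16 24 dark 2 mean [539. 421.] y [420. 420. 421. 422. 422.] x [535. 539. 543.]
16 24 light 4 mean [535. 421.] y [419. 419. 420. 422. 425.] x [530. 534. 541.]
24 32 dark 3 mean [539. 420.] y [420. 420. 420. 421. 422.] x [537. 540. 541.]
24 32 light 5 mean [538. 423.] y [418. 419. 423. 428. 428.] x [530. 542. 543.]
32 42 dark 9 mean [537. 423.] y [419. 420. 421. 424. 428.] x [533. 536. 543.]
32 42 light 12 mean [535. 434.] y [420. 426. 428. 438. 458.] x [526. 534. 544.]
42 60 light 42 mean [536. 429.] y [390. 395. 455. 457. 463.] x [517. 536. 550.]
60 80 dark 5 mean [542. 456.] y [452. 456. 457. 457. 457.] x [538. 541. 547.]
60 80 light 52 mean [535. 423.] y [389. 392. 397. 459. 463.] x [515. 533. 552.]
```

Emit:
jog_arm --moves '[[[1,-2,-1,0,0,0],[0,0,0,0,0,0],[0,0,0,0,0,0],[0,0,0,0,0,0],[0,0,0,0,0,0]]]' --gripper -1 --squeeze 25

```text
clock: 2.15
eef_pos: [533.0, 430.4, 38.4]
eef_rot: [-0.786, 1.568, 0.518]
wrist_force: [-0.1, -0.2, -0.2]
finger_gap: 20.1
```

Emit:
jog_arm --moves '[[[0,0,0,0,0,0]]]' --gripper -0.2

```text
clock: 2.25
eef_pos: [533.1, 430.4, 38.5]
eef_rot: [-0.767, 1.568, 0.537]
wrist_force: [-0.5, -1.1, 0.2]
finger_gap: 25.2
```

Emit:
jog_arm --moves '[[[0,0,-3,0,0,0],[0,0,0,0,0,0]]]'

```text
clock: 2.45
eef_pos: [533.1, 430.4, 35.3]
eef_rot: [-0.766, 1.568, 0.537]
wrist_force: [0.4, 0.1, 0.2]
finger_gap: 36.9
```

```bash
python3 v.py g2 532 430 30 28; python3 -c "
from h import *
print(manip.tcp_to_tips,[a for a in dir(manip) if a[0]!='_'])"
```

```text
367 146 (56, 56, 3)
[533.19337692 430.46404262  35.58011024] [ 0.18705528 -0.09103173  0.15719059]
19.0 ['Unreachable', 'camera', 'camera_params', 'read_state', 'sign_off', 'tcp_to_tips']
```

View pics/g2.png

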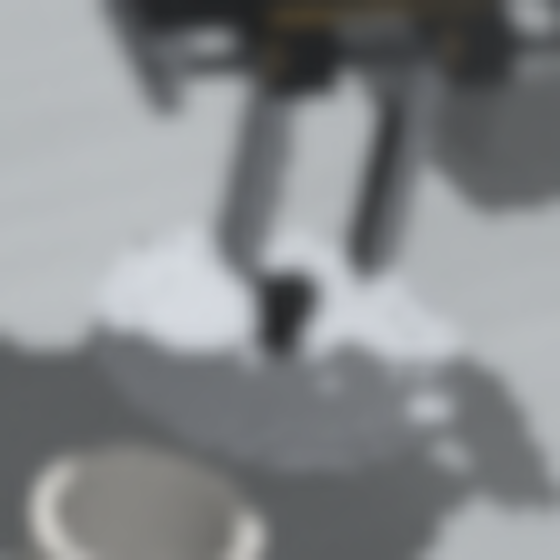

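The fingers appear to end at about (245,268) and (370,268), while the knob spans (285,270) to (285,350). I'll check the tip heights in the depth.

Run:
```python
from h import *
im,d=load('scene'); C=cloud('scene',d); K,D,R,t=cam('scene')
for x,y,z in((533,430,16),(533,430,35),(528,412,16),(538,449,16)): print(x,y,z,cv2.projectPoints(np.array([[x,y,z]],float),cv2.Rodrigues(R)[0],t,K,D)[0].reshape(2).round(1))
u0,v0=367-28,146-28
for cu in (245,285,370):
    u=u0+round(cu/10)
    print('col',u)
    for v in range(v0+12,v0+38,2): print(v,im[v,u],C[v,u].round(0),end=' | ')
    print()
```

```text
533 430 16 [367.3 150.2]
533 430 35 [368.4 146. ]
528 412 16 [362.3 150.6]
538 449 16 [372.6 149.8]
col 363
130 [125 122 119] [526. 396. 108.] | 132 [116 112 109] [518. 405.  92.] | 134 [106 103  99] [526. 399.  91.] | 136 [102  99  96] [524. 403.  80.] | 138 [106 102  98] [530. 400.  77.] | 140 [106 102  99] [535. 398.  72.] | 142 [112 108 105] [536. 399.  63.] | 144 [119 115 112] [537. 401.  55.] | 146 [160 154 151] [537. 402.  46.] | 148 [195 189 185] [507. 431.   7.] | 150 [195 190 185] [521. 421.  11.] | 152 [170 164 161] [529. 416.   9.] | 154 [142 137 133] [539. 409.  10.] | 
col 367
130 [129 125 121] [536. 404. 113.] | 132 [131 128 124] [536. 406. 105.] | 134 [142 139 135] [435. 498.  -0.] | 136 [157 154 150] [451. 487.   5.] | 138 [166 163 160] [457. 484.   0.] | 140 [184 181 177] [468. 476.   1.] | 142 [207 201 197] [487. 461.  10.] | 144 [177 172 167] [495. 456.   8.] | 146 [64 62 59] [536. 421.  40.] | 148 [44 42 41] [543. 417.  38.] | 150 [45 43 42] [543. 419.  28.] | 152 [70 67 65] [539. 425.  14.] | 154 [111 108 105] [543. 424.   8.] | 
col 376
130 [126 123 120] [531. 448.  98.] | 132 [103 101  99] [533. 448.  91.] | 134 [80 78 76] [535. 449.  84.] | 136 [68 66 64] [540. 447.  79.] | 138 [70 68 67] [544. 445.  74.] | 140 [80 77 75] [548. 443.  69.] | 142 [93 90 88] [548. 446.  59.] | 144 [118 114 111] [548. 448.  50.] | 146 [189 183 179] [519. 478.  10.] | 148 [213 207 203] [525. 475.   7.] | 150 [216 210 205] [537. 466.  10.] | 152 [194 189 185] [547. 459.  10.] | 154 [136 132 129] [556. 453.  10.] |
```

Emit:
jog_arm --moves '[[[0,0,0,0,0,0],[0,0,0,0,0,0],[0,0,0,0,0,0],[0,0,0,0,0,0],[0,0,0,0,0,0]]]' --gripper -1

```text
clock: 3.0
eef_pos: [533.1, 430.5, 35.4]
eef_rot: [-0.771, 1.568, 0.532]
wrist_force: [0.1, -0.1, 0.4]
finger_gap: 1.8
```

```bash
python3 v.py g3 532 430 30 28
```

```text
367 146 (56, 56, 3)
[533.15896773 430.46893206  35.44865043] [ 0.37529282 -0.2053732   0.08538721]
```

View pics/g3.png

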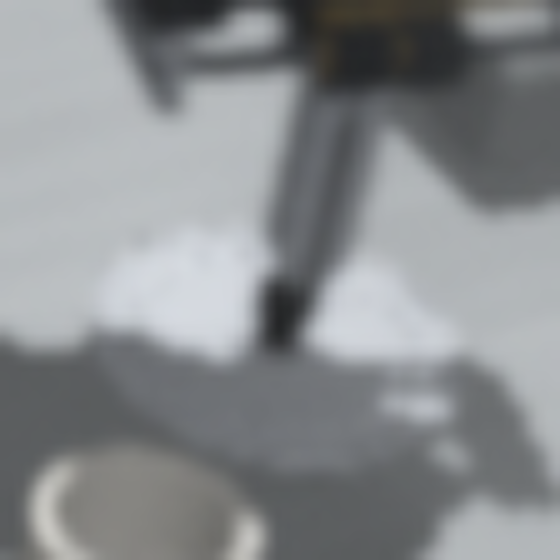

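The closed fingers sit just above or behind the knob and gripped nothing (gap 1.8 mm). I'll calibrate the tip height over clear table before trying again.

Emit:
jog_arm --moves '[[[0,0,30,0,0,0],[-35,0,10,0,0,0],[-45,0,0,0,0,0],[-45,0,-10,0,0,0],[0,0,-20,0,0,0]]]'

```text
clock: 3.55
eef_pos: [405.4, 430.1, 47.8]
eef_rot: [-0.586, 1.563, 0.715]
wrist_force: [0.8, -0.5, -0.8]
finger_gap: 0.4
```

Run:
```python
from h import *
im,d=snap('scene'); C=cloud('scene',d); K,D,R,t=cam('scene'); p=manip.read_state()['eef_pos']; print(p,manip.read_state()['finger_gap'])
P=lambda q: cv2.projectPoints(np.array(q,float).reshape(-1,3),cv2.Rodrigues(R)[0],t,K,D)[0].reshape(-1,2)
for z in (p[2]+60,p[2]+20,p[2],p[2]-19,0): print(round(z),P([p[0],p[1],z]).round(1))
u,v=P([p[0],p[1],p[2]])[0].astype(int)
for r in range(v-16,v+14,2): print(r,[int(im[r,c].mean()) for c in range(u-8,u+9,2)],C[r,u].round(0))
c=im[v-28:v+28,u-28:u+28]; cv2.imwrite('pics/g4.png',cv2.resize(c,(560,560),interpolation=cv2.INTER_CUBIC)); print(u-28,v-28)
```

```text
[406.10411283 429.04044413  44.17260615] 0.571758339059698
104 [[352.  110.3]]
64 [[350.1 119.5]]
44 [[349.2 124. ]]
25 [[348.4 128.1]]
0 [[347.3 133.6]]
107 [187, 187, 186, 172, 107, 98, 86, 101, 104] [399. 418. 116.]
109 [185, 185, 184, 159, 99, 98, 85, 112, 141] [405. 416. 112.]
111 [183, 184, 183, 149, 98, 99, 86, 125, 170] [405. 418. 103.]
113 [183, 185, 182, 138, 95, 93, 90, 136, 176] [407. 418.  95.]
115 [185, 185, 180, 125, 99, 89, 97, 146, 177] [407. 419.  87.]
117 [185, 184, 176, 116, 101, 87, 105, 154, 178] [415. 414.  85.]
119 [182, 183, 175, 119, 99, 85, 113, 162, 181] [416. 416.  76.]
121 [182, 182, 179, 145, 105, 90, 134, 175, 182] [408. 424.  60.]
123 [183, 183, 184, 177, 145, 136, 172, 183, 183] [348. 473.  -1.]
125 [183, 183, 183, 184, 183, 182, 185, 185, 184] [361. 465.  -0.]
127 [183, 184, 183, 183, 184, 184, 183, 184, 184] [371. 459.  -2.]
129 [182, 182, 181, 181, 181, 183, 184, 184, 184] [387. 448.   3.]
131 [180, 180, 181, 182, 183, 184, 185, 185, 186] [391. 447.  -3.]
133 [181, 182, 182, 182, 183, 185, 185, 186, 185] [404. 439.  -1.]
135 [174, 164, 151, 142, 140, 162, 176, 181, 181] [418. 429.   1.]
321 95
```

View pics/g4.png

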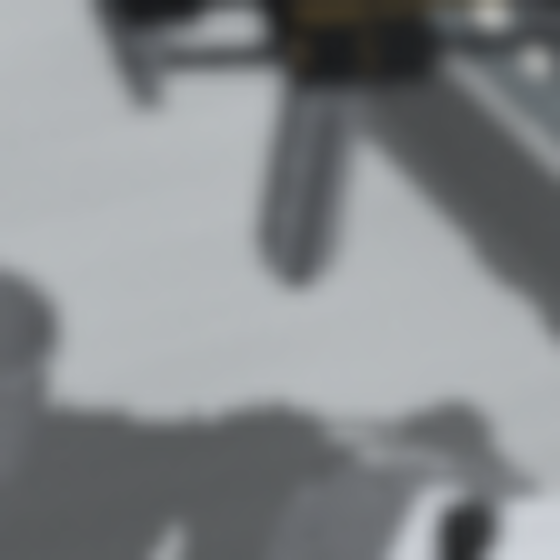

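The tips are at about (300,280) in the crop, which puts them about 20 mm higher than the reported TCP implies. I'll confirm with a gentle touch on the bare table.

Emit:
jog_arm --moves '[[[0,0,-15,0,0,0],[0,0,-5,0,0,0],[0,0,-2,0,0,0]]]'

```text
clock: 3.9
eef_pos: [407.0, 429.3, 22.4]
eef_rot: [-0.712, 1.566, 0.588]
wrist_force: [0.2, 1.5, -0.4]
finger_gap: 0.7
```

Emit:
jog_arm --moves '[[[0,0,-3,0,0,0],[0,0,-3,0,0,0]]]'

```text
clock: 4.1
eef_pos: [408.1, 429.5, 17.1]
eef_rot: [-0.682, 1.565, 0.618]
wrist_force: [0.8, 0.6, 0.0]
finger_gap: 0.6
```

Emit:
jog_arm --moves '[[[0,0,-3,0,0,0],[0,0,-3,0,0,0],[0,0,-2,0,0,0]]]'

```text
clock: 4.4
eef_pos: [408.7, 429.6, 9.1]
eef_rot: [-0.661, 1.564, 0.639]
wrist_force: [0.6, 0.2, 0.0]
finger_gap: 0.7
```

Run:
```python
from h import *
im,d=snap('scene'); K,D,R,t=cam('scene'); s=manip.read_state(); p=s['eef_pos']; print(p,s['joints'].round(3),s['wrist_force'])
P=lambda q: cv2.projectPoints(np.array(q,float).reshape(-1,3),cv2.Rodrigues(R)[0],t,K,D)[0].reshape(-1,2)
for z in (60,40,20,0,-10): print(z,P([p[0],p[1],z]).round(1))
u,v=P([p[0],p[1],20])[0].astype(int)
for r in range(v-12,v+12,2): print(r,[int(im[r,c].mean()) for c in range(u-8,u+9,2)])
```

```text
[408.63401894 429.55503755   8.8076019 ] [ 7.490e-01  6.080e-01  1.558e+00 -1.000e-03  9.690e-01 -5.500e-01] [ 0.22783167  0.53252233 -0.75944217]
60 [[350.4 120.8]]
40 [[349.5 125.2]]
20 [[348.6 129.6]]
0 [[347.7 134. ]]
-10 [[347.3 136.1]]
117 [186, 185, 185, 160, 101, 100, 88, 118, 167]
119 [183, 183, 182, 151, 96, 98, 88, 128, 174]
121 [183, 183, 179, 132, 96, 93, 95, 141, 180]
123 [184, 184, 178, 121, 98, 89, 102, 153, 183]
125 [184, 183, 172, 110, 99, 85, 111, 165, 184]
127 [184, 184, 166, 102, 99, 84, 121, 173, 184]
129 [183, 182, 169, 117, 99, 86, 133, 179, 184]
131 [181, 181, 178, 153, 108, 110, 161, 184, 185]
133 [179, 176, 164, 156, 141, 150, 177, 185, 183]
135 [148, 122, 103, 97, 97, 101, 136, 158, 139]
137 [94, 91, 91, 91, 91, 93, 96, 100, 99]
139 [91, 91, 91, 92, 93, 94, 95, 95, 102]
```

The reported TCP read 9 mm without any contact, so the tips sit level with the reported TCP rather than 19 mm ahead of it. I'll use tip z ≈ reported z + 1. Next I go back to the knob.

Emit:
jog_arm --moves '[[[0,0,45,0,0,0],[20,0,25,0,0,0],[45,-1,0,0,0,0],[45,-1,0,0,0,0],[14,0,0,0,0,0]]]' --gripper 0

```text
clock: 4.95
eef_pos: [534.5, 427.5, 82.6]
eef_rot: [-0.771, 1.565, 0.532]
wrist_force: [-0.9, 0.1, -0.7]
finger_gap: 36.8
```

Emit:
jog_arm --moves '[[[0,0,0,0,0,0],[0,0,0,0,0,0]]]'

```text
clock: 5.15
eef_pos: [535.5, 426.8, 81.8]
eef_rot: [-0.785, 1.565, 0.516]
wrist_force: [0.5, -0.7, 0.1]
finger_gap: 47.0
```

Emit:
jog_arm --moves '[[[-3,1,-35,0,0,0],[0,0,-20,0,0,0],[0,0,-10,0,0,0],[0,0,0,0,0,0]]]'

```text
clock: 5.55
eef_pos: [528.6, 429.1, 16.1]
eef_rot: [-0.726, 1.565, 0.577]
wrist_force: [-0.6, 0.4, 0.2]
finger_gap: 46.9
```

Emit:
jog_arm --moves '[[[0,0,0,0,0,0],[0,0,0,0,0,0],[0,0,0,0,0,0],[0,0,0,0,0,0],[0,0,0,0,0,0]]]' --gripper -1

```text
clock: 6.05
eef_pos: [528.9, 430.4, 20.2]
eef_rot: [-0.703, 1.56, 0.602]
wrist_force: [0.2, 0.4, -1.3]
finger_gap: 20.9
```

Emit:
jog_arm --moves '[[[0,0,0,0,0,0],[0,0,15,0,0,0],[0,0,15,0,0,0],[0,0,20,0,0,0]]]'

```text
clock: 6.45
eef_pos: [528.0, 429.5, 71.2]
eef_rot: [-0.718, 1.564, 0.587]
wrist_force: [-0.3, -0.9, -0.1]
finger_gap: 20.7
```

```bash
python3 v.py g5 530 430 60 40
```

```text
369 139 (80, 80, 3)
[529.47784783 430.61794463  76.03860093] [1.1362379  0.21427351 2.63653079]
```

View pics/g5.png

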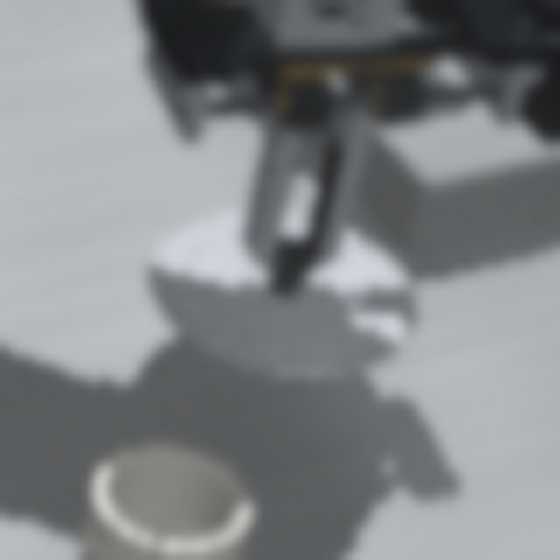

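The lid is up and level in the jaws. Carrying it to the large pot now.

Emit:
jog_arm --moves '[[[-5,-20,30,0,0,0],[-10,-40,15,0,0,0],[-11,-44,0,0,0,0],[-11,-44,0,0,0,0],[-11,-44,0,0,0,0]]]'

```text
clock: 7.0
eef_pos: [480.4, 237.3, 127.3]
eef_rot: [-0.749, 1.549, 0.561]
wrist_force: [1.3, 0.1, -0.7]
finger_gap: 20.2
```

Emit:
jog_arm --moves '[[[-11,-44,0,0,0,0],[-11,-40,0,0,0,0],[-8,-25,0,0,0,0],[0,0,0,0,0,0],[0,0,0,0,0,0]]]'

```text
clock: 7.5
eef_pos: [448.7, 120.6, 131.9]
eef_rot: [-0.855, 1.541, 0.45]
wrist_force: [0.3, -0.1, -1.0]
finger_gap: 21.4
```

```bash
cat > held.py <<'E'
from h import *
import sys
# held lid: plate-height points near TCP in scene depth
px,py,z0,r=map(float,sys.argv[1:5])
im,d=snap('scene'); C=cloud('scene',d); s=manip.read_state(); p=s['eef_pos']; print('tcp',p.round(1),'gap',round(s['finger_gap'],1),'jaw',round(np.degrees(s['eef_rot'][2]-s['eef_rot'][0])%180,1))
m=(d>0)&(np.hypot(C[...,0]-p[0],C[...,1]-p[1])<r)&(abs(C[...,2]-p[2]+z0)<9)
P=C[m]; A=np.c_[P[:,:2]-p[:2],np.ones(len(P))]
for _ in range(4):
    c=np.linalg.lstsq(A,P[:,2],rcond=None)[0]; e=P[:,2]-A@c; k=abs(e)<4; P,A=P[k],A[k]
(a,b),sz,ang=cv2.minAreaRect(P[:,:2].astype(np.float32)); cc,rr=cv2.minEnclosingCircle(P[:,:2].astype(np.float32))
print('plate n',len(P),'z at tcp',c[2].round(1),'tilt deg',np.degrees(c[:2]).round(1),'rect',round(a,1),round(b,1),np.round(sz),round(ang,1),'circ',np.round(cc,1),round(rr,1))
print('shift to pot', (px-a,py-b))
E
python3 held.py 453.2 121.8 10 72
```

```text
tcp [448.8 120.9 131.9] gap 21.0 jaw 74.8
plate n 656 z at tcp 121.9 tilt deg [0.9 0.6] rect 454.0 116.2 [130. 126.] 68.2 circ [452.5 117.6] 67.2
shift to pot (-0.8108032226562614, 5.587391662597653)
```

Emit:
jog_arm --moves '[[[1,4,-15,-0.6,1.2,0],[0,0,-20,0,0,0],[0,0,-10,0,0,0],[0,0,0,0,0,0],[0,0,0,0,0,0]]]'

```text
clock: 8.05
eef_pos: [451.5, 128.9, 86.9]
eef_rot: [-0.957, 1.562, 0.353]
wrist_force: [-1.4, 0.2, -0.4]
finger_gap: 21.0
```

```bash
python3 held.py 453.2 121.8 10 72; python3 v.py g6 453 122 65 35; python3 -c "
from h import *
print(manip.read_state()['eef_rot'])"
```

```text
tcp [451.6 128.9  87. ] gap 20.8 jaw 75.1
plate n 653 z at tcp 76.5 tilt deg [ 0.3 -0.1] rect 456.4 124.3 [130. 129.] 6.0 circ [454.1 125.8] 68.1
shift to pot (-3.1572998046875114, -2.4757110595703153)
279 146 (70, 70, 3)
[451.67121124 128.76637599  87.21818759] [-0.31964074  0.35260483 -1.43159375]
[-0.97076264  1.56144615  0.33941039]
```

View pics/g6.png

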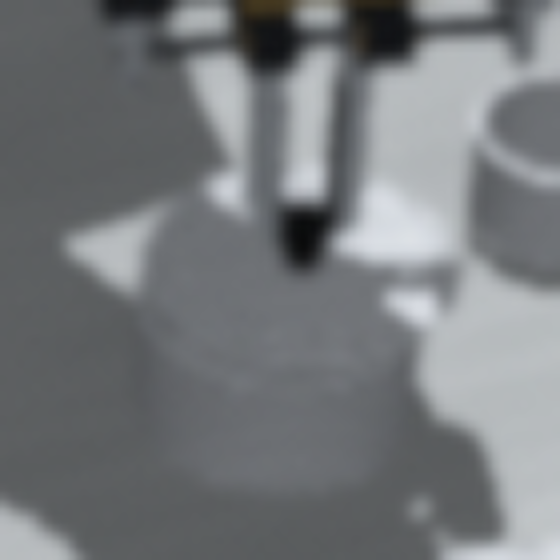

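The lid is centred over the pot to within a few mm, with its right edge at (415,290) slightly to the right. I'll shift it and lower it slowly.

Emit:
jog_arm --moves '[[[-2,-3,0,0,0,0],[0,0,-6,0,0,0],[0,0,-4,0,0,0],[0,0,-2,0,0,0]]]'

```text
clock: 8.55
eef_pos: [450.2, 125.5, 75.9]
eef_rot: [-1.003, 1.559, 0.307]
wrist_force: [0.3, -0.5, -1.0]
finger_gap: 21.2
```

Emit:
jog_arm --moves '[[[0,0,-2,0,0,0],[0,0,-1.5,0,0,0],[0,0,0,0,0,0]]]'

```text
clock: 8.85
eef_pos: [450.3, 125.5, 72.3]
eef_rot: [-1.007, 1.559, 0.302]
wrist_force: [-2.2, -0.4, 2.7]
finger_gap: 20.6
```

Emit:
jog_arm --moves '[[[0,0,0,0,0,0],[0,0,0,0,0,0],[0,0,20,0,0,0],[0,0,35,0,0,0],[0,0,35,0,0,0]]]' --gripper 0

```text
clock: 9.35
eef_pos: [448.0, 125.0, 160.8]
eef_rot: [-0.791, 1.567, 0.519]
wrist_force: [0.4, -0.1, -0.3]
finger_gap: 46.9
```

```bash
cat > seat.py <<'E'
from h import *
import sys
px,py,zt,r=map(float,sys.argv[1:5])
im,d=snap('scene'); C=cloud('scene',d); print(manip.read_state()['eef_pos'].round(1),manip.read_state()['eef_rot'].round(3))
m=(d>0)&(np.hypot(C[...,0]-px,C[...,1]-py)<r)&(abs(C[...,2]-zt)<9); P=C[m]; A=np.c_[P[:,0]-px,P[:,1]-py,np.ones(len(P))]
for _ in range(4):
    c=np.linalg.lstsq(A,P[:,2],rcond=None)[0]; k=abs(P[:,2]-A@c)<3.5; P,A=P[k],A[k]
a,sz,ang=cv2.minAreaRect(P[:,:2].astype(np.float32)); print('n',len(P),'plate z',c[2].round(1),'want',zt,'tilt',np.degrees(c[:2]).round(2),'rect',np.round(a,1),np.round(sz),round(ang,1))
E
python3 seat.py 453.2 121.8 63 72
```

```text
[450.1 125.5 166.4] [-0.999  1.559  0.311]
n 686 plate z 62.1 want 63.0 tilt [ 0.06 -0.01] rect [456.  120.8] [131. 132.] 58.8
```

Large lid seated: plate z is 62.1 against 63 expected, with 0° tilt. Next is the oblong lid, for which the jaw angle already fits.

Emit:
jog_arm --moves '[[[45,8,0,0,0,0],[45,8,-10,0,0,0],[45,8,-20,0,0,0],[40,8,-25,0,0,0],[20,4,-15,0,0,0]]]'

```text
clock: 9.9
eef_pos: [651.0, 162.7, 99.0]
eef_rot: [-1.056, 1.548, 0.255]
wrist_force: [-0.7, 0.4, 0.3]
finger_gap: 47.0
```

Emit:
jog_arm --moves '[[[0,0,0,0,0,0],[0,0,0,0,0,0]]]'

```text
clock: 10.1
eef_pos: [651.3, 162.7, 94.6]
eef_rot: [-1.039, 1.553, 0.271]
wrist_force: [-0.0, 0.3, 0.3]
finger_gap: 47.5
```

Emit:
jog_arm --moves '[[[-2,0,-35,-0.3,1,0],[0,0,-25,0,0,0],[0,0,-14,0,0,0],[0,0,-4,0,0,0],[0,0,0,0,0,0]]]'

```text
clock: 10.6
eef_pos: [648.7, 162.8, 20.0]
eef_rot: [-1.19, 1.564, 0.12]
wrist_force: [1.0, 0.1, 0.5]
finger_gap: 46.8
```

Emit:
jog_arm --moves '[[[0,0,-3,0,0,0],[0,0,0,0,0,0],[0,0,0,0,0,0],[0,0,0,0,0,0],[0,0,0,0,0,0]]]' --gripper -1

```text
clock: 11.1
eef_pos: [650.4, 163.1, 21.3]
eef_rot: [-1.153, 1.559, 0.157]
wrist_force: [0.4, -0.1, -1.1]
finger_gap: 13.7
```

Emit:
jog_arm --moves '[[[0,0,0,0,0,0],[0,0,0,0,0,0]]]'

```text
clock: 11.3
eef_pos: [650.3, 163.1, 21.3]
eef_rot: [-1.155, 1.559, 0.155]
wrist_force: [0.3, 0.2, -0.7]
finger_gap: 13.7
```

Emit:
jog_arm --moves '[[[0,0,15,0,0,0],[0,0,30,0,0,0],[0,0,40,0,0,-5],[-12,-20,15,0,0,-8],[-16,-25,0,0,0,-8]]]'

```text
clock: 11.8
eef_pos: [621.5, 119.1, 127.9]
eef_rot: [-0.935, 1.559, 0.001]
wrist_force: [1.1, -0.4, 0.1]
finger_gap: 13.8
```

Emit:
jog_arm --moves '[[[-16,-25,0,0,0,-8],[-16,-25,0,0,0,-8],[-16,-25,0,0,0,-8],[-16,-25,0,0,0,-8],[-16,-25,0,0,0,-8]]]'

```text
clock: 12.3
eef_pos: [539.0, -9.9, 135.3]
eef_rot: [-0.775, 1.551, -0.565]
wrist_force: [-0.4, 0.0, -1.0]
finger_gap: 13.5
```

Emit:
jog_arm --moves '[[[-16,-25,0,0,0,-8],[-16,-25,0,0,0,-8],[-16,-25,0,0,0,-8],[-12,-18,0,0,0,-8],[0,0,0,0,0,0]]]'

```text
clock: 12.8
eef_pos: [475.6, -108.7, 141.4]
eef_rot: [-0.608, 1.546, -0.987]
wrist_force: [0.4, 0.7, -1.4]
finger_gap: 13.6
```

```bash
python3 held.py 478 -103.4 10 85;python3 -c "
from h import *
print(manip.read_state()['eef_rot'])"
```

```text
tcp [ 476.3 -107.9  141.6] gap 13.8 jaw 158.6
plate n 674 z at tcp 129.4 tilt deg [ 1.1 -0.7] rect 479.5 -110.4 [136.  91.] 66.3 circ [ 479.3 -108.6] 78.8
shift to pot (-1.538726806640625, 6.980081176757807)
[-0.59057802  1.54559865 -0.96452344]
```

Emit:
jog_arm --moves '[[[1,3,-20,1,0.9,0],[0,0,-30,0,0,0],[0,0,-15,0,0,0],[0,0,0,0,0,0],[0,0,0,0,0,0]]]'

```text
clock: 13.35
eef_pos: [480.8, -102.0, 78.5]
eef_rot: [-0.339, 1.565, -0.696]
wrist_force: [0.3, 0.6, -0.5]
finger_gap: 13.5
```

```bash
python3 held.py 478 -103.4 12 85;python3 v.py g7 478 -103 60 35
```

```text
tcp [ 480.8 -102.1   78.6] gap 13.6 jaw 159.5
plate n 644 z at tcp 67.7 tilt deg [1.5 1. ] rect 483.3 -102.8 [134.  90.] 70.5 circ [ 482.9 -103.6] 77.8
shift to pot (-5.293212890625, -0.5829147338867244)
218 168 (70, 70, 3)
[ 480.80005675 -102.25086082   78.75924969] [-1.47878273  0.26932297 -1.0335436 ]
```

View pics/g7.png

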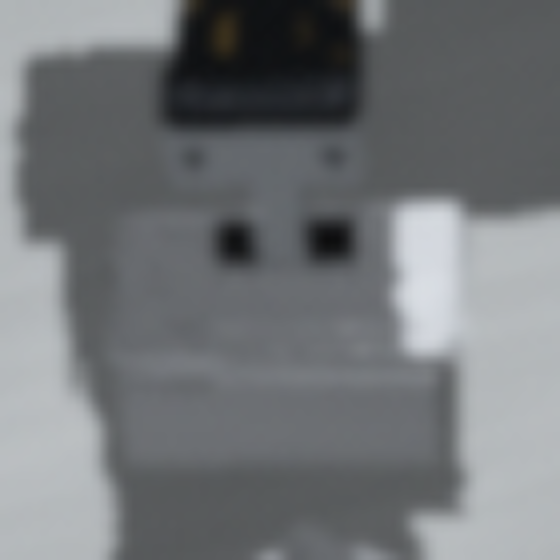

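The oblong lid is over its pot, aligned and about 2–3 mm to the right (plate edge (462,350), pot edge (445,370)). I'll nudge it and lower.

Emit:
jog_arm --moves '[[[-2.5,-1.5,0,0,0,0],[0,0,-5,0,0,0],[0,0,-4,0,0,0],[0,0,-2,0,0,0]]]'

```text
clock: 13.85
eef_pos: [479.2, -104.0, 69.3]
eef_rot: [-0.148, 1.561, -0.504]
wrist_force: [0.8, 0.6, -0.7]
finger_gap: 13.6
```

Emit:
jog_arm --moves '[[[0,0,-2,0,0,0],[0,0,0,0,0,0]]]'

```text
clock: 14.05
eef_pos: [479.0, -104.0, 66.7]
eef_rot: [-0.168, 1.561, -0.525]
wrist_force: [0.2, -1.0, 0.3]
finger_gap: 13.7
```

Emit:
jog_arm --moves '[[[0,0,-1.5,0,0,0],[0,0,-1,0,0,0],[0,0,0,0,0,0]]]'

```text
clock: 14.35
eef_pos: [479.2, -104.0, 64.2]
eef_rot: [-0.158, 1.561, -0.515]
wrist_force: [-0.7, -0.0, 1.2]
finger_gap: 13.8
```

Emit:
jog_arm --moves '[[[0,0,-1.5,0,0,0],[0,0,0,0,0,0]]]'

```text
clock: 14.55
eef_pos: [479.5, -104.1, 64.4]
eef_rot: [-0.15, 1.56, -0.507]
wrist_force: [-0.0, -0.0, -0.1]
finger_gap: 13.8
```

Emit:
jog_arm --moves '[[[0,0,0,0,0,0],[0,0,0,0,0,0],[0,0,20,0,0,0],[0,0,35,0,0,0],[0,0,35,0,0,0]]]' --gripper 0

```text
clock: 15.05
eef_pos: [477.0, -103.4, 152.6]
eef_rot: [-0.916, 1.568, -1.273]
wrist_force: [0.2, 0.9, -0.2]
finger_gap: 46.6
```

```bash
python3 seat.py 478 -103.4 53 82
```

```text
[ 479.1 -104.   158.2] [-0.17   1.561 -0.527]
n 637 plate z 53.6 want 53.0 tilt [1.49 0.35] rect [ 480.8 -104.6] [136.  91.] 71.4
```

Emit:
jog_arm --moves '[[[-20,-36,0,0,0,4.7],[-21,-37,0,0,0,4.7],[-21,-37,-10,0,0,4.7],[-21,-37,-20,0,0,4.7],[-21,-36,-20,0,0,0]]]'

```text
clock: 15.6
eef_pos: [375.3, -290.4, 111.4]
eef_rot: [-0.288, 1.55, -0.296]
wrist_force: [0.8, -0.2, -0.8]
finger_gap: 46.6
```

Emit:
jog_arm --moves '[[[0,0,-10,0,0,0],[0,0,0,0,0,0],[0,0,0,0,0,0]]]'

```text
clock: 15.9
eef_pos: [372.4, -292.8, 98.6]
eef_rot: [-0.219, 1.553, -0.232]
wrist_force: [0.6, -0.4, 1.0]
finger_gap: 47.3
```

Run:
```python
from h import *
print(onplane('top',[(350.9,254)],10),onplane('top',[(352,253.25)],35))
im,d=snap('top'); C=cloud('top',d); s=manip.read_state(); print(s['eef_pos'],s['eef_rot'])
for px,py,zt,r in((453.2,121.8,63,72),(478,-103.4,53,82)):
    m=(d>0)&(np.hypot(C[...,0]-px,C[...,1]-py)<r)&(abs(C[...,2]-zt)<9); P=C[m]; A=np.c_[P[:,0]-px,P[:,1]-py,np.ones(len(P))]
    for _ in range(4):
        c=np.linalg.lstsq(A,P[:,2],rcond=None)[0]; k=abs(P[:,2]-A@c)<3.5; P,A=P[k],A[k]
    a,sz,ang=cv2.minAreaRect(P[:,:2].astype(np.float32)); print('n',len(P),'plate z',c[2].round(1),'want',zt,'tilt',np.degrees(c[:2]).round(2),'rect',np.round(a,1),np.round(sz),round(ang,1))
```

```text
[[ 372.61571234 -290.04985676   10.        ]] [[ 373.85414321 -287.63792952   35.        ]]
[ 372.58407149 -292.59753547   98.75560404] [-0.22394218  1.55266866 -0.23631373]
n 1304 plate z 63.7 want 63 tilt [0.13 0.1 ] rect [454.5 123.4] [130. 130.] 89.7
n 1034 plate z 53.6 want 53 tilt [-0.11  0.18] rect [ 482.  -102.5] [134.  89.] 69.0
```

Top depth confirms that both seated lids are flat and at height. Now the square lid.

Emit:
jog_arm --moves '[[[0.5,3,-35,0.2,1,0],[0,0,-28,0,0,0],[0,0,-14,0,0,0],[0,0,-4,0,0,0],[0,0,0,0,0,0]]]'

```text
clock: 16.45
eef_pos: [378.2, -287.0, 19.4]
eef_rot: [-0.785, 1.563, -0.79]
wrist_force: [0.2, 0.4, 0.3]
finger_gap: 46.9
```

Emit:
jog_arm --moves '[[[-2,-1.5,-3,0,0,0],[0,0,0,0,0,0],[0,0,0,0,0,0],[0,0,0,0,0,0],[0,0,0,0,0,0]]]' --gripper -1

```text
clock: 16.95
eef_pos: [377.8, -289.2, 19.4]
eef_rot: [-0.761, 1.558, -0.765]
wrist_force: [0.2, -0.3, -0.1]
finger_gap: 14.1
```

Emit:
jog_arm --moves '[[[0,0,0,0,0,0],[0,0,0,0,0,0]]]'

```text
clock: 17.15
eef_pos: [377.8, -289.3, 19.6]
eef_rot: [-0.758, 1.557, -0.762]
wrist_force: [-0.2, 0.2, -0.9]
finger_gap: 14.0
```

Emit:
jog_arm --moves '[[[0,0,15,0,0,0],[0,0,35,0,0,0],[5,3,40,0,0,5],[35,17,10,0,0,5],[38,19,0,0,0,5]]]'

```text
clock: 17.65
eef_pos: [454.2, -250.2, 123.3]
eef_rot: [-0.865, 1.56, -0.605]
wrist_force: [0.7, -0.9, -1.1]
finger_gap: 13.9
```

Emit:
jog_arm --moves '[[[40,20,0,0,0,6],[40,20,0,0,0,6],[40,20,0,0,0,5],[40,20,0,0,0,5],[28,13,0,0,0,0]]]'

```text
clock: 18.15
eef_pos: [649.9, -151.7, 124.0]
eef_rot: [-0.871, 1.558, -0.208]
wrist_force: [-0.6, -0.3, -0.5]
finger_gap: 13.7
```

Emit:
jog_arm --moves '[[[8,5,0,0,0,0],[0,0,0,0,0,0],[0,0,0,0,0,0]]]'

```text
clock: 18.45
eef_pos: [659.1, -144.5, 121.9]
eef_rot: [-0.845, 1.56, -0.18]
wrist_force: [-0.4, 0.3, -1.3]
finger_gap: 13.7
```

```bash
python3 held.py 668.4 -146.6 10 85;python3 -c "
from h import *
print(manip.read_state()['eef_rot'])"
```

```text
tcp [ 659.  -144.7  122. ] gap 14.1 jaw 38.1
plate n 959 z at tcp 113.6 tilt deg [-0. -0.] rect 659.5 -145.8 [112. 114.] 37.6 circ [ 661.9 -146.5] 75.8
shift to pot (8.936254882812477, -0.7907653808593693)
[-0.84721527  1.56034541 -0.1821048 ]
```

Emit:
jog_arm --moves '[[[10,-1.5,-15,0,0,0],[0,0,-15,0,0,0],[0,0,-9,0,0,0],[0,0,0,0,0,0],[0,0,0,0,0,0]]]'

```text
clock: 19.0
eef_pos: [665.9, -149.5, 82.7]
eef_rot: [-0.881, 1.56, -0.22]
wrist_force: [-0.4, -0.2, -0.8]
finger_gap: 13.7
```

```bash
python3 held.py 668.4 -146.6 9 85;python3 v.py g8 668 -147 55 40
```

```text
tcp [ 665.9 -149.5   82.8] gap 13.8 jaw 37.8
plate n 929 z at tcp 74.4 tilt deg [0. 0.] rect 666.7 -150.3 [113. 113.] 37.4 circ [ 668.2 -150.8] 76.5
shift to pot (1.7410644531249773, 3.6591857910156307)
225 215 (80, 80, 3)
[ 666.10888253 -149.4196802    82.97742868] [ 0.69930049 -0.00564157 -0.28358121]
```

View pics/g8.png

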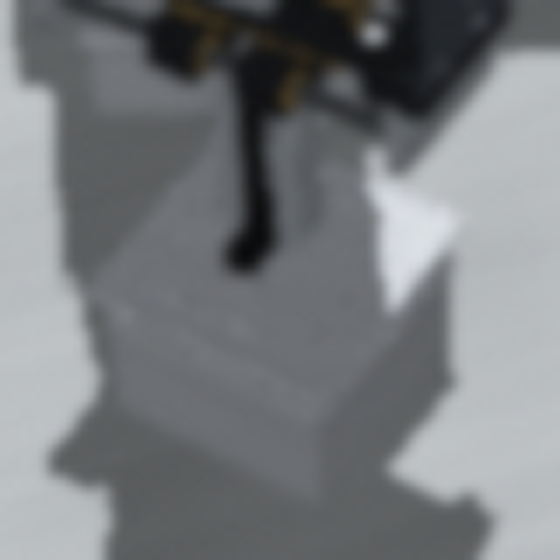

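The square lid is hovering and aligned with its pot (left corners (90,290) and (105,300), right (465,215) and (450,260)). I'll shift it slightly and lower.

Emit:
jog_arm --moves '[[[2.5,2.5,0,0,0,0],[0,0,-6,0,0,0],[0,0,-4,0,0,0],[0,0,-2,0,0,0]]]'

```text
clock: 19.5
eef_pos: [669.4, -146.6, 71.7]
eef_rot: [-0.889, 1.557, -0.228]
wrist_force: [-0.4, 0.1, -1.5]
finger_gap: 13.9
```

Emit:
jog_arm --moves '[[[0,0,-2,0,0,0],[0,0,-1,0,0,0]]]'

```text
clock: 19.7
eef_pos: [669.3, -146.5, 68.0]
eef_rot: [-0.888, 1.558, -0.226]
wrist_force: [0.5, 0.5, -1.1]
finger_gap: 13.7
```

Emit:
jog_arm --moves '[[[0,0,-1,0,0,0],[0,0,0,0,0,0]]]'

```text
clock: 19.9
eef_pos: [669.4, -146.6, 67.5]
eef_rot: [-0.891, 1.557, -0.23]
wrist_force: [-0.1, 0.1, -0.7]
finger_gap: 13.7
```

Emit:
jog_arm --moves '[[[0,0,-1,0,0,0]]]'

```text
clock: 20.0
eef_pos: [669.5, -146.6, 67.3]
eef_rot: [-0.892, 1.557, -0.231]
wrist_force: [-5.8, 1.6, 11.6]
finger_gap: 13.4
```

Emit:
jog_arm --moves '[[[0,0,0,0,0,0],[0,0,0,0,0,0],[0,0,0,0,0,0],[0,0,20,0,0,0],[0,0,40,0,0,0]]]' --gripper 0

```text
clock: 20.5
eef_pos: [667.2, -146.1, 122.7]
eef_rot: [-0.832, 1.566, -0.171]
wrist_force: [0.0, 0.2, 0.4]
finger_gap: 46.5
```

```bash
python3 seat.py 668.4 -146.6 58 85
```

```text
[ 669.9 -146.8  131.9] [-0.896  1.555 -0.235]
n 1021 plate z 59.0 want 58.0 tilt [0.06 0.14] rect [ 669.5 -147.5] [114. 114.] 38.6
```

Square lid seated: plate z is 59.0 against 58 expected, flat. Now the small lid.

Emit:
jog_arm --moves '[[[-20,-44,0,0,0,0],[-20,-44,0,0,0,0],[-20,-44,-5,0,0,0],[-20,-44,-10,0,0,0],[-20,-44,-10,0,0,0]]]'

```text
clock: 21.05
eef_pos: [571.0, -367.5, 111.8]
eef_rot: [-0.957, 1.544, -0.286]
wrist_force: [0.9, -0.8, -0.3]
finger_gap: 47.0
```

Emit:
jog_arm --moves '[[[-18,-44,-5,0,0,0],[-10,-22,-5,0,0,0],[0,0,0,0,0,0],[0,0,0,0,0,0]]]'

```text
clock: 21.45
eef_pos: [537.7, -441.2, 99.4]
eef_rot: [-0.96, 1.545, -0.296]
wrist_force: [0.7, -0.1, 0.5]
finger_gap: 46.7
```

Emit:
jog_arm --moves '[[[0,-2,-35,0.4,1.3,0],[0,0,-28,0,0,0],[0,0,-14,0,0,0],[0,0,-4,0,0,0],[0,0,0,0,0,0]]]'

```text
clock: 21.95
eef_pos: [542.1, -438.8, 19.4]
eef_rot: [-1.23, 1.565, -0.561]
wrist_force: [0.2, -0.4, -0.1]
finger_gap: 46.8
```

Emit:
jog_arm --moves '[[[-2,-3,-3,0,0,0],[0,0,0,0,0,0],[0,0,0,0,0,0],[0,0,0,0,0,0],[0,0,0,0,0,0]]]' --gripper -1

```text
clock: 22.45
eef_pos: [541.6, -442.7, 20.5]
eef_rot: [-1.309, 1.559, -0.64]
wrist_force: [-0.9, 0.0, -0.5]
finger_gap: 20.6
```

Emit:
jog_arm --moves '[[[0,0,0,0,0,0],[0,0,15,0,0,0],[0,0,35,0,0,0],[0,0,35,0,0,0],[0,0,20,0,0,0]]]'

```text
clock: 22.95
eef_pos: [539.9, -441.4, 128.5]
eef_rot: [-1.209, 1.565, -0.539]
wrist_force: [-0.1, 0.3, -0.9]
finger_gap: 21.0
```

```bash
python3 held.py 379.3 301.2 10 60
```

```text
tcp [ 540.8 -442.1  131.9] gap 21.0 jaw 38.4
plate n 553 z at tcp 119.8 tilt deg [-0.1  0.2] rect 543.3 -441.5 [91. 97.] 0.6 circ [ 539.9 -440.8] 49.6
shift to pot (-164.04112548828124, 742.7091857910157)
```

Emit:
jog_arm --moves '[[[-10,44,0,0,0,0],[-10,44,0,0,0,0],[-10,44,0,0,0,0],[-10,44,0,0,0,0],[-10,44,0,0,0,0]]]'

```text
clock: 23.5
eef_pos: [487.9, -219.5, 133.6]
eef_rot: [-1.309, 1.556, -0.645]
wrist_force: [1.1, 0.3, -0.5]
finger_gap: 20.9
```

Emit:
jog_arm --moves '[[[-10,44,2,0,0,0],[-10,44,2,0,0,0],[-10,44,0,0,0,0],[-10,44,0,0,0,0],[-10,44,0,0,0,0]]]'

```text
clock: 24.0
eef_pos: [434.0, 8.7, 139.8]
eef_rot: [-1.203, 1.552, -0.541]
wrist_force: [0.7, 0.2, -0.2]
finger_gap: 20.8
```

Emit:
jog_arm --moves '[[[-8,44,0,0,0,0],[-8,44,0,0,0,0],[-8,44,0,0,0,0],[-8,44,0,0,0,0],[-8,44,0,0,0,0]]]'

```text
clock: 24.5
eef_pos: [390.4, 237.5, 142.7]
eef_rot: [-1.025, 1.548, -0.363]
wrist_force: [0.8, 0.1, -1.1]
finger_gap: 20.7
```

Emit:
jog_arm --moves '[[[-8,40,0,0,0,0],[-4,20,0,0,0,0],[0,0,0,0,0,0],[0,0,0,0,0,0]]]'

```text
clock: 24.9
eef_pos: [375.5, 304.1, 143.9]
eef_rot: [-0.94, 1.547, -0.272]
wrist_force: [0.1, 0.2, -1.0]
finger_gap: 20.8
```

```bash
python3 held.py 379.3 301.2 10 60;python3 -c "
from h import *
print(manip.read_state()['eef_rot'])"
```

```text
tcp [375.7 303.8 143.9] gap 20.9 jaw 38.2
plate n 259 z at tcp 134.2 tilt deg [0.6 0.6] rect 380.3 300.7 [93. 88.] 50.5 circ [375.1 301.7] 50.2
shift to pot (-1.0396911621093636, 0.47230834960936363)
[-0.93745809  1.54696653 -0.27009244]
```

Emit:
jog_arm --moves '[[[0,-2,-25,0.3,1.2,0],[0,0,-25,0,0,0],[0,0,-12,0,0,0],[0,0,0,0,0,0],[0,0,0,0,0,0]]]'

```text
clock: 25.45
eef_pos: [377.9, 298.0, 82.3]
eef_rot: [-0.525, 1.567, 0.137]
wrist_force: [0.1, -0.5, -1.2]
finger_gap: 20.7
```

```bash
python3 held.py 379.3 301.2 10 60;python3 v.py g9 379 301 50 30
```

```text
tcp [377.9 298.2  82.4] gap 20.5 jaw 37.9
plate n 266 z at tcp 72.0 tilt deg [-0.4 -0.4] rect 384.8 292.4 [95. 92.] 56.7 circ [381.1 297. ] 51.6
shift to pot (-5.485003662109364, 8.832904052734364)
315 126 (60, 60, 3)
[377.97235944 298.36292622  82.58711064] [-0.41682003  0.30017548 -0.26882366]
```

View pics/g9.png

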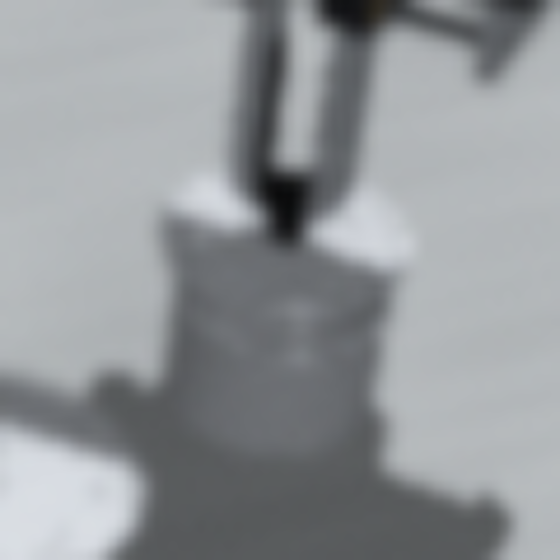

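The small lid is over its pot, with its centre column at about 290 against 280 for the pot, which is what the height parallax predicts. Lowering with a small nudge.

Emit:
jog_arm --moves '[[[1,1.5,0,0,0,0],[0,0,-7,0,0,0],[0,0,-5,0,0,0],[0,0,-3,0,0,0]]]'

```text
clock: 25.95
eef_pos: [379.9, 300.7, 68.6]
eef_rot: [-0.282, 1.562, 0.38]
wrist_force: [-0.5, -0.7, -2.3]
finger_gap: 20.4
```

Emit:
jog_arm --moves '[[[0,0,-2,0,0,0],[0,0,-1,0,0,0]]]'

```text
clock: 26.15
eef_pos: [379.7, 300.6, 64.8]
eef_rot: [-0.308, 1.563, 0.354]
wrist_force: [0.6, 0.3, -2.1]
finger_gap: 20.8
```

Emit:
jog_arm --moves '[[[0,0,-1,0,0,0]]]'

```text
clock: 26.25
eef_pos: [379.6, 300.6, 63.7]
eef_rot: [-0.311, 1.563, 0.351]
wrist_force: [0.0, 0.5, -1.6]
finger_gap: 21.0
```

Emit:
jog_arm --moves '[[[0,0,-1,0,0,0]]]'

```text
clock: 26.35
eef_pos: [379.7, 300.7, 62.7]
eef_rot: [-0.299, 1.563, 0.364]
wrist_force: [-4.0, -3.3, 13.5]
finger_gap: 20.7
```

Emit:
jog_arm --moves '[[[0,0,0,0,0,0],[0,0,0,0,0,0],[0,0,0,0,0,0],[0,0,20,0,0,0],[0,0,40,0,0,0]]]' --gripper 0

```text
clock: 26.85
eef_pos: [378.0, 299.4, 120.4]
eef_rot: [-1.484, 1.569, -0.821]
wrist_force: [0.4, 0.3, 0.4]
finger_gap: 46.8
```

Emit:
jog_arm --moves '[[[0,0,45,0,0,0],[-30,30,20,0,0,0],[-30,40,0,0,0,0],[-30,40,0,0,0,0],[-30,40,0,0,0,0]]]'

```text
clock: 27.35
eef_pos: [259.1, 450.1, 194.5]
eef_rot: [-0.065, 1.56, 0.589]
wrist_force: [1.2, -0.2, -0.1]
finger_gap: 46.6
```

Emit:
jog_arm --moves '[[[-30,30,0,0,0,0],[-20,20,0,0,0,0],[0,0,0,0,0,0]]]'

```text
clock: 27.65
eef_pos: [202.9, 505.2, 194.5]
eef_rot: [0.018, 1.559, 0.676]
wrist_force: [-0.3, -0.7, -0.2]
finger_gap: 47.0
```

Run:
```python
from h import *
for n in('top','scene'):
    im,d=snap(n); C=cloud(n,d); print(n)
    for nm,px,py,zt,r in(('L',453.2,121.8,63,72),('O',478,-103.4,53,82),('Q',668.4,-146.6,58,85),('S',379,301.2,53,55)):
        m=(d>0)&(np.hypot(C[...,0]-px,C[...,1]-py)<r)&(abs(C[...,2]-zt)<9); P=C[m]; A=np.c_[P[:,0]-px,P[:,1]-py,np.ones(len(P))]
        for _ in range(4):
            c=np.linalg.lstsq(A,P[:,2],rcond=None)[0]; k=abs(P[:,2]-A@c)<3.5; P,A=P[k],A[k]
        a,sz,ang=cv2.minAreaRect(P[:,:2].astype(np.float32)); print(nm,'n',len(P),'plate z',c[2].round(1),'want',zt,'tilt',np.degrees(c[:2]).round(2),'rect',np.round(a,1),np.round(sz),round(ang,1))
    if n=='top':
        for nm,px,py,h,r in(('ramekin',625,308,42,48),('timer',627,-305,20,40)):
            P=C[(d>0)&(np.hypot(C[...,0]-px,C[...,1]-py)<r)&(C[...,2]>h-9)]; print(nm,cv2.minAreaRect(P[:,:2].astype(np.float32)))
    cv2.imwrite(f'pics/{n}F.png',cv2.resize(im[90:300,80:440] if n=='top' else im[80:300,60:420],(800,467),interpolation=cv2.INTER_CUBIC))
print(manip.read_state()['eef_pos'])
```

```text
top
L n 1299 plate z 63.7 want 63 tilt [0.21 0.25] rect [454.3 123.2] [129. 129.] 89.9
O n 1031 plate z 53.6 want 53 tilt [-0.26  0.24] rect [ 482.  -102.3] [135.  89.] 68.5
Q n 943 plate z 58.0 want 58 tilt [-0.18  0.44] rect [ 669.6 -145.4] [113. 111.] 37.9
S n 632 plate z 53.6 want 53 tilt [-0.21 -0.44] rect [379.9 302.3] [96. 90.] 89.8
ramekin ((624.3815307617188, 308.0684814453125), (67.540771484375, 70.0041732788086), 21.474502563476562)
timer ((626.1324462890625, -304.6785888671875), (56.38225173950195, 59.56187057495117), 0.006958712358027697)
scene
L n 688 plate z 62.1 want 63 tilt [ 0.2  -0.28] rect [456.7 120.7] [131. 132.] 66.7
O n 642 plate z 53.6 want 53 tilt [1.3  0.43] rect [ 479.9 -104.7] [133.  93.] 68.8
Q n 1014 plate z 59.1 want 58 tilt [-0.01  0.12] rect [ 669.2 -146.4] [113. 115.] 38.2
S n 286 plate z 52.5 want 53 tilt [ 0.27 -0.11] rect [382.9 298.5] [95. 96.] 81.7
[204.94715062 503.55199482 194.55480164]
```

View pics/sceneF.png

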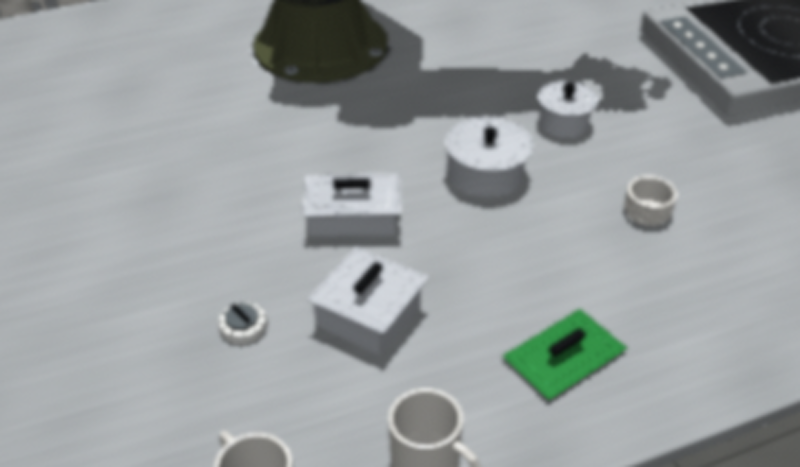

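View pics/topF.png

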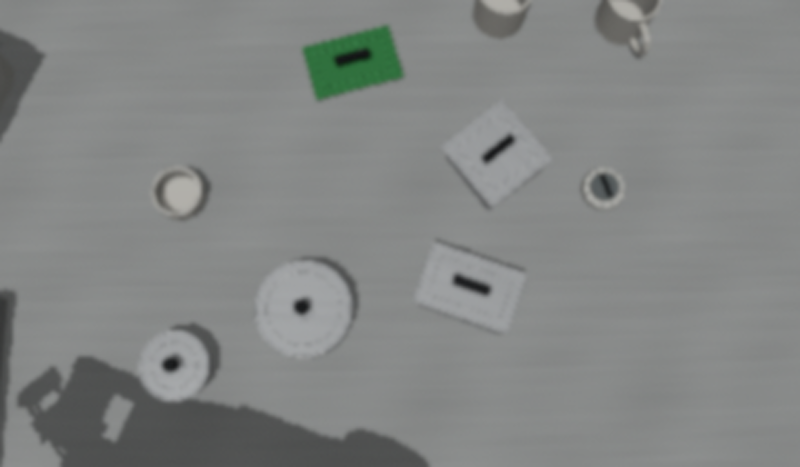

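All four lids sit flat on their pots: large (490,140), small (570,97), oblong (352,193) and square (370,290) in the scene crop. The ramekin, timer and green decoy have not moved. Handing in.

```bash
python3 -c "
from h import *
print(manip.sign_off())"
```

```text
the job is handed in; nothing more can be done
None
```

All four lids are on their own pots, placed in the order large, oblong, square, small. I lowered each to contact before releasing it. The job was handed in at about 28 s with the gripper clear of everything.

**Last checks**
- **Height:** in the top depth picture, the four plates are within 0.7 mm of their seated heights. The scene camera puts them within about 1.1 mm.
- **Tilt:** the top camera shows all four flat to within 0.5°. The scene camera disagrees on the oblong lid, reading 1.3° along x. I took that as depth noise, because it also read 1.5° while the lid was still in the jaws and the top camera shows it flat.
- **Bystanders:** the ramekin and timer are within 1 mm of where they started, and the green look-alike was left alone.
- **Pots:** I did not re-measure the pots themselves. The seated lids are centred within about 1–4 mm of where the pots stood at the start. The largest offset is the oblong lid in the top view.

**What did not go as stated:** the fingertips sit level with the reported tool point, not 19 mm ahead of it. My first two tries to grip the large lid's knob were therefore too high: the first I opened before it had fully closed, and the second shut on nothing. Neither moved the lid, as far as the pictures show. I measured the tip height over bare table without touching it and corrected for it afterwards.

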